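# Tuck the remote holder's flap under its clip

## Task

Secure the heater remote in the tray's holder: with the fingertips, fold the springy hinged flap over the remote and press it flat, then, keeping it pressed, push it along at its thumb stop until its edge is fully home beneath the lip of the steel clip, and let go so that the clip holds it down. Only push and press: do not pick anything up, and leave the heater remote and every loose thing in the tray and on the sideboard where it lies.

Things in the scene. Friction and masses are not known exactly. Their poses are not given: they have to be found in the camera images.
- tray: fixed woven-look tray, 240 (own x) by 460 (own y) mm, 4 mm floor, walls 24 mm high and 4 mm thick; origin under its centre. It stands on the table at varying place and yaw
- holder: fixed grey remote holder on the tray's floor by its far wall, turned as the tray. Origin: centre of its underside (world z 4 mm); x: the way the flap folds over and slides; z up. In its frame, mm: base plate x -64..56, y -45..45, 4 high; hinge rail x -62..-54, top z 24; the heater remote lies on the base between rail and steel clip
- lip_edge (a point): on the fixed steel clip, lower edge of its lip where the straight part begins: holder x 40, y 0, z 34 mm. Clip in holder frame, mm: upright plate x 50..54, z 4..37, y -40..40; from its top the lip reaches towards -x over x 40..54, z 34..37, same width, and an up-bent lead-in goes on to x 33 (its lower side rises to z 38)
- flap_hinge (a point): middle of the flap's hinge axis (along holder y), holder z 28 mm, x -58 mm plus the value of joint flap_slide; moves along with the flap as it slides
- flap_edge (a point): middle of the flap's free edge, 84 mm from the hinge axis, mid-thickness. The flap is a plain white plastic plate 84 long, 60 wide, 3 mm thick
- flap_stop (a point): middle of the pushing face of the thumb stop on the flap: 58 mm from the hinge, 5.5 mm above the flap's mid-plane. A ridge 50 mm wide, 8 mm high on the flap's outer (upper when shut) face; the hinge-side face is square to the flap, the other side slopes down to the flap at 71 mm from the hinge
- flap (a joint): angle of the flap about its hinge, rad: 0 = flat over the remote (rigid stop), 1.57 = straight up, at most 2.0. A spring (about 0.05 N m/rad) with slight friction raises it to about 1.5 when let go, unless the lip holds it; holding it flat takes 1 to 2 N at the thumb stop. Tucked and let go, it rests up against the lip at about 0.05
- flap_slide (a joint): travel of the flap, hinge and all, along holder x, m: 0 = back, 0.022 = fully home; 3 N friction, stays where left. At the start within 0.003 of back, where the folding flap's edge clears the clip's lead-in by 4 to 7 mm; if slid over 0.006 first it lands on the clip and cannot go flat. Home, the edge is at holder x 48 mm, 8 mm under the straight lip
- heater_remote: beige loose remote, 50 x 140 x 18 mm, origin at the centre of its underside, lying on the holder's base along holder y, top at holder z 22 mm, under the flap's path with 4 mm to spare
- navy_remote: navy loose remote 42 x 150 x 18 mm in the tray, origin centre of underside, long axis its y
- vase: small ceramic vase, 32 mm wide, 52 mm tall, loose in the tray in front of and to the right of the flap, origin at the centre of its underside
- coaster: aluminium disc 90 mm wide, 5 mm thick, loose in the tray, origin at the centre of its underside
- glasses_case: grey case 160 x 65 x 40 mm on the sideboard beside the tray, origin centre of underside
- cup: white mug 80 mm wide, 85 tall on the sideboard, origin centre of underside

How it is judged:
By the outcome, as a careful person would: the job done as asked, in the order asked, and still so for the second after the job is handed in, with the robot touching nothing.
It also fails if it takes over 38 s, if anything falls off the work surface, if the arm or the gripper's body presses on something with over 40 N, if the wrist force passes 120 N, or if a joint passes its speed limit or range.

## Robot

A 7-joint arm with a two-finger parallel gripper is mounted at the origin on the work surface. World frame = base frame: x ahead of the robot, y to its left, z up, the work surface at z = 0. Lengths are in mm, angles in degrees, forces in N, time in s.
With the tool pointing down it reaches from about 400 to 850 mm from the base axis. Payload 10.4 kg.
Tool frame: the origin (TCP) lies at the centre of the arm's flange, where the gripper is bolted on; the fingertips stand 182 mm ahead of it and the grasp point (between the pads) lies 164 mm ahead of it; z points along the fingers, y is the direction in which the jaws open and shut (so a half turn about z gives the same grasp; the last joint's range is limited). The gripper opens to 87 mm and grips with 3 to 60 N. Pads are 19 mm wide; open, the fingers measure 117 mm over their backs; the gripper's body (75 mm by 190 mm) begins 51 mm behind the grasp point.
Start: joints at [-74.118, 19.034, -3.707, 83.658, 1.238, 77.344, -5.071], TCP at [184.566, 597.133, 404.776] pointing down, gripper open.
Joint ranges: [-148.97, 148.97], [-28.65, 121.19], [-84.17, 76.75], [9.2, 138.47], [-72.65, 252.65], [3.7, 117.97], [-149.18, 149.18]. Speed limits (degrees/s): [127.2, 127.2, 159.86, 159.86, 180, 180, 180].

## Interface

Orientations are given as [roll, pitch, yaw] about the fixed x, y, z axes, in that order (R = Rz(yaw) Ry(pitch) Rx(roll)).
In Python, from bench import get_state, camera, close_job, recognise gives the robot as it stands.
- The arm moves only by the tool apply_moves, never from a script. Its argument "plan" is a list of rows, each a list of 7 numbers: the turn, a rotation vector about the tool's x, y, z in rad, then the shift along the tool's x, y, z in cm, then the closure, from 0 (fully open) to 1 (shut). In form: [[wx, wy, wz, tx, ty, tz, gripper], ...]. A call has 1 to 12 rows; each row is the pose to reach, as a shift and turn from the pose measured when the call began, along the tool's axes at that moment; what a row does not reach only later rows make up. A row lasts 1/10 s, in which the tool goes at most 50 mm and 8.59 degrees, less where a joint would pass 70% of its speed; a pose out of reach is approached as far as the arm can. A call with a gripper value outside its range is refused whole. The fingers move at their own pace and stop on an object; "grip_force" is the grip in N (left out, the last holds). Time passes only in rows, so rows that repeat a pose let the fingers close. It gives the time, the measured TCP pose, the force and the opening at its end, in the units of the state.
- get_state(): the state, without advancing time (a new reading comes with each control period).
- camera(name): name is "side" or "top"; returns a dict with "image" (400x640x3 uint8, red, green, blue), "depth" (400x640 float32, mm along the optical axis (not along the pixel's ray), 0 where there is no reading), "mtx" (3x3 intrinsics, pixels), "pose" (4x4, takes a point from camera to world coordinates). Camera axes: x right, y down, z forward; pixel columns grow to the right and rows downward; lengths in mm; the calibration is good to about 2 mm. A picture is of the moment at which its call begins.
- close_job(): hands the job in, once; it reports no verdict.
Trained networks look in the newest picture that a camera, given by its name, has taken for a name from the list of things; names that differ only in an ending like _2 or _b are one class to them, and where a whole thing is asked for, a point or a joint stands for the part that bears it (a point fixed in the world has none). Each returns a list of dicts, best first, with "score" (0 to 1); they miss things now and then, are a little off and sometimes report something else, mostly with a low value. They report only what shows in the picture. A call takes as long as a camera call.
- recognise(target, camera): "position" ([column, row] in pixels, amid what is visible of it).
The state is a dict: "t": time; "qpos": joint angles; "qvel": joint speeds; "joint_torque": joint torques, N m; "tool_pos": TCP position; "tcp_rot": TCP orientation; "ft_force": force on the tool from outside, world axes, zero at the start; "wrist_torque": the same for the moment, N m; "width": opening from 0.0 (shut) to 1.0 (fully open).
Only numpy, scipy, OpenCV 4.12 (cv2) and the standard library are available. Lean on these libraries where they do the work, as an engineer would, in place of code of your own. Each camera call takes 0.05 s, during which the arm holds its last target.

## Working session

There is one attempt and no reset: what is moved stays moved. The work goes in short steps, Python scripts to look and compute and a tool call to move; the robot and the scene stay as the last step left them, time stands still between calls to the robot, and variables do not carry over. Pictures are saved under pics/ and viewed, and the job is handed in when it is done.

Besides the shell and the picture viewer there is one more tool, called after "Call:" as name(argument=value, ...), one argument or row to a line, values as JSON. apply_moves: Moves the arm, as the interface text tells. Its arguments: {"type":"object","properties":{"plan":{"type":"array","items":{"type":"array","items":{"type":"number"}}},"grip_force":{"type":"number"}},"required":["plan"]}

```bash
ls; mkdir -p pics; cat > h.py <<'E'
import numpy as np,cv2
from bench import get_state,camera,close_job,recognise
def snap(n,f):
    c=camera(n); cv2.imwrite('pics/'+f,c['image'][:,:,::-1]); return c
def px2w(c,u,v,d=None):
    K=c['mtx'];
    if d is None: d=np.median(c['depth'][int(v)-1:int(v)+2,int(u)-1:int(u)+2])
    p=np.array([(u-K[0,2])/K[0,0]*d,(v-K[1,2])/K[1,1]*d,d,1]); return (c['pose']@p)[:3]
E
python3 - <<'E'
from h import *
np.set_printoptions(precision=1,suppress=True)
print(get_state())
for n in ['top','side']:
    c=snap(n,n+'0.png'); print(n,c['pose'],c['mtx'])
    for t in ['tray','holder','lip_edge','flap_hinge','flap_edge','flap_stop','heater_remote','navy_remote','vase','coaster','cup','glasses_case']:
        for r in recognise(t,n)[:2]: print(t,r,px2w(c,*r['position']))
E
```

```text
pics
{'t': 0.0, 'qpos': array([-74.1,  19.1,  -3.7,  83.7,   1.2,  77.3,  -5.1]), 'qvel': array([-0. , -0. ,  0.1,  0.1, -0.1, -0. , -0.1]), 'joint_torque': array([ -0. , -62.3,   0. , -39. ,  -0.1,   0. ,   0. ]), 'tool_pos': array([184.6, 597. , 403.9]), 'tcp_rot': array([-179.9,    0. ,  162.8]), 'ft_force': array([ 0.3, -1.1,  0.1]), 'wrist_torque': array([-0.1,  0. ,  0. ]), 'width': 1.008558668602988}
top [[  -0.    -1.     0.1  413.4]
 [  -1.     0.    -0.     3.2]
 [   0.    -0.1   -1.  1254.4]
 [   0.     0.     0.     1. ]] [[416.1   0.  312.2]
 [  0.  416.1 199.1]
 [  0.    0.    1. ]]
tray {'position': [278.1, 218.0], 'score': 0.94} [497.4  91.5   3. ]
tray {'position': [294.8, 191.7], 'score': 0.23} [573.8  40.2  26. ]
holder {'position': [298.0, 200.6], 'score': 0.65} [548.6  31.1  12.8]
holder {'position': [344.6, 204.0], 'score': 0.61} [ 537.6 -108.9    9.9]
lip_edge {'position': [299.1, 204.0], 'score': 0.92} [538.5  27.9  10.5]
flap_hinge {'position': [296.0, 208.6], 'score': 0.71} [516.8  34.9  99.4]
flap_edge {'position': [298.2, 205.8], 'score': 0.65} [523.   28.
[... 1278 characters left out ...]
score': 0.96} [516.   16.1  93.1]
flap_stop {'position': [313.7, 195.1], 'score': 0.26} [520.2  11.4  98.4]
heater_remote {'position': [328.5, 204.0], 'score': 0.63} [570.1   5.2  25.6]
heater_remote {'position': [464.4, 347.3], 'score': 0.6} [ 509.6 -487.5   39.7]
navy_remote {'position': [260.7, 176.0], 'score': 0.7} [495.6 215.1  23. ]
vase {'position': [261.1, 173.7], 'score': 0.66} [502.9 222.9  21.3]
vase {'position': [312.2, 237.8], 'score': 0.42} [452.4 -58.5  45.3]
coaster {'position': [351.0, 241.4], 'score': 0.78} [ 537.3 -117.1    9.1]
cup {'position': [218.9, 124.7], 'score': 0.8} [502.9 424.6  78. ]
glasses_case {'position': [462.8, 348.2], 'score': 0.91} [ 504.9 -486.4   40.6]
```

```bash
python3 - <<'E'
import cv2
a=cv2.imread('pics/top0.png')[140:280,190:390]; cv2.imwrite('pics/top0z.png',cv2.resize(a,None,fx=4,fy=4,interpolation=cv2.INTER_CUBIC))
a=cv2.imread('pics/side0.png')[130:280,220:420]; cv2.imwrite('pics/side0z.png',cv2.resize(a,None,fx=4,fy=4,interpolation=cv2.INTER_CUBIC))
E
```

```text
(no output)
```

View pics/top0z.png

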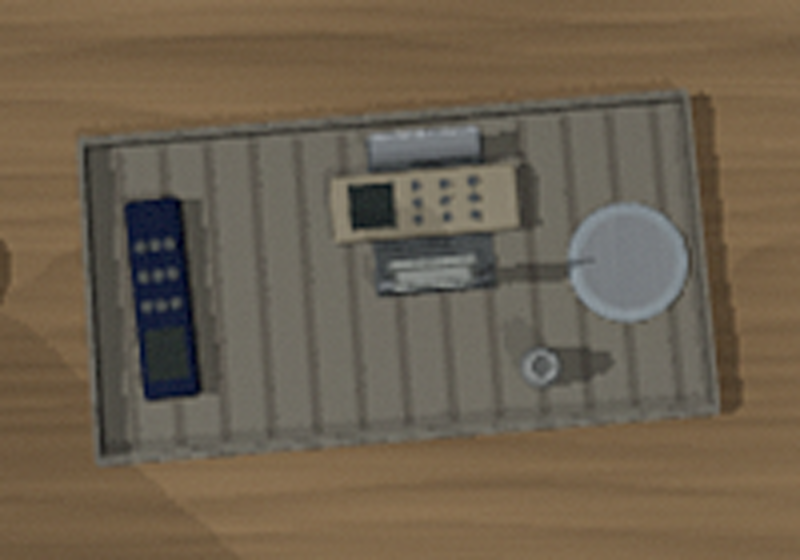

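View pics/side0z.png

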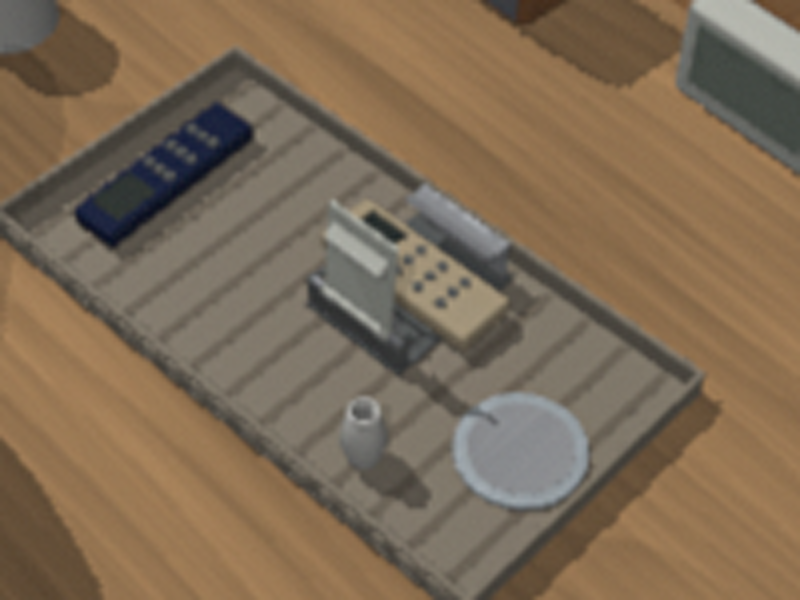

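View pics/side0.png

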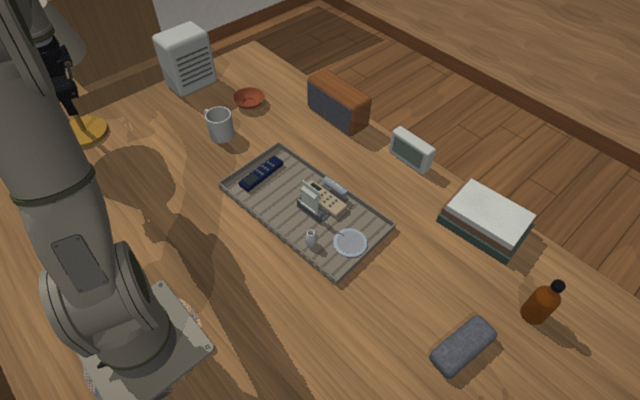

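```bash
cat >> h.py <<'E'
def cloud(c):
    v,u=np.mgrid[0:400,0:640]; d=c['depth']; K=c['mtx']
    P=np.stack([(u-K[0,2])/K[0,0]*d,(v-K[1,2])/K[1,1]*d,d,np.ones_like(d)],-1).reshape(-1,4)
    m=(d.reshape(-1)>0); return (P[m]@c['pose'].T)[:,:3], c['image'].reshape(-1,3)[m]
E
python3 - <<'E'
from h import *
np.set_printoptions(precision=1,suppress=True)
for n in ['top','side']:
    P,C=cloud(camera(n))
    m=(abs(P[:,0]-510)<200)&(abs(P[:,1]-30)<300)
    P=P[m]
    rim=P[(P[:,2]>17)&(P[:,2]<32)]
    # rim: convex hull of points z 17..32
    h=cv2.minAreaRect(rim[:,:2].astype(np.float32)); print(n,'rect',h)
    lip=P[(P[:,2]>34)&(P[:,2]<50)&(P[:,0]>570)&(abs(P[:,1]-30)<80)]
    print('lip n',len(lip),lip.min(0),lip.max(0),lip.mean(0), cv2.minAreaRect(lip[:,:2].astype(np.float32)))
    fl=P[(P[:,2]>45)&(abs(P[:,1]-30)<60)&(P[:,0]>480)&(P[:,0]<570)]
    print('flap',len(fl),fl.min(0),fl.max(0),fl.mean(0))
    rem=P[(P[:,2]>23)&(P[:,2]<29)&(P[:,0]>535)&(P[:,0]<600)&(abs(P[:,1]-40)<90)]
    print('remote',len(rem),cv2.minAreaRect(rem[:,:2].astype(np.float32)))
    np.save(n+'.npy',P)
    print(fl[np.argsort(fl[:,2])][::max(1,len(fl)//25)])
E
```

```text
top rect ((524.038818359375, 58.397918701171875), (246.35647583007812, 461.84466552734375), 4.325585842132568)
lip n 190 [605.9  -2.4  34. ] [631.   74.5  49.9] [618.3  36.1  41.4] ((618.3135986328125, 35.92759704589844), (22.081653594970703, 77.98965454101562), 3.638500928878784)
flap 115 [510.6   1.4  46.4] [525.6  59.2 119.6] [519.3  29.6 101.5]
remote 570 ((575.9534301757812, 36.801509857177734), (49.52522277832031, 138.0729522705078), 2.922982692718506)
[[517.2  13.   46.4]
 [517.9  55.4  75.4]
 [522.    1.4  88.8]
 [513.4  40.6  93.2]
 [513.3  29.4  93.9]
 [513.3  37.8  94.9]
 [513.2  32.2  95.2]
 [515.8  26.6  96.6]
 [515.9  43.3  97.4]
 [518.4  15.4  97.8]
 [515.7  34.9  98.6]
 [513.   51.6  99.3]
 [518.2   7.   99.9]
 [515.4  12.6 100.4]
 [521.1  34.8 101.3]
 [518.2  26.5 101.8]
 [520.9  26.4 102.1]
 [518.1  40.3 103.2]
 [518.2  51.4 103.7]
 [517.9  37.5 105.2]
 [523.1  12.5 107.3]
 [520.4  48.4 109.6]
 [522.6  15.2 112.6]
 [525.2  12.4 114.8]
 [525.2  23.4 115.7]
 [522.5  45.4 116. ]
 [524.9   4.1 116.6]
 [522.3  28.9 117.3]
 [522.2  31.6 118.2]]
side rect ((525.72814941406
[... 305 characters left out ...]
521.1  26.7  85.7]
remote 390 ((576.505126953125, 35.60886764526367), (46.902591705322266, 140.85060119628906), 0.23570464551448822)
[[517.5  35.3  45.7]
 [520.6  10.4  49.2]
 [518.8  32.6  51.4]
 [516.7  54.8  54.3]
 [520.2  34.1  57.5]
 [523.1   9.3  61. ]
 [520.   46.1  63.7]
 [519.2  53.3  66.4]
 [520.8   2.8  68.9]
 [525.5   0.3  71.6]
 [519.3  53.2  74.8]
 [521.8  27.8  78.7]
 [524.7   3.5  85.9]
 [519.5  33.   92.4]
 [516.3  13.7  95.8]
 [518.7  28.1  97.3]
 [518.7   8.7  98.4]
 [519.   48.2  99.7]
 [516.4  21.7 100.7]
 [520.9   7.3 101.9]
 [522.6  40.4 103.7]
 [520.8  58.3 105.7]
 [525.   43.1 107.5]
 [526.3   1.8 110.5]
 [524.7  46.6 112.7]
 [526.3  52.4 114.4]
 [526.2  17.1 117. ]]
```

Call:
apply_moves(
  plan=[
    [0,0,-0.375,-46.1,-45.4,5,1],
    [0,0,-0.375,-46.1,-45.4,5,1],
    [0,0,-0.375,-46.1,-45.4,5,1],
    [0,0,-0.375,-46.1,-45.4,5,1],
    [0,0,-0.375,-46.1,-45.4,5,1],
    [0,0,-0.375,-46.1,-45.4,5,1],
    [0,0,-0.375,-46.1,-45.4,5,1],
    [0,0,-0.375,-46.1,-45.4,5,1],
    [0,0,-0.375,-46.1,-45.4,5,1],
    [0,0,-0.375,-46.1,-45.4,5,1],
    [0,0,-0.375,-46.1,-45.4,5,1],
    [0,0,-0.375,-46.1,-45.4,5,1],
  ],
  grip_force=20,
)

```text
t: 2.6
tool_pos: [468.3, 68.2, 358.8]
tcp_rot: [180.0, 0.1, -175.7]
ft_force: [1.8, 1.4, -1.0]
width: 0.03
```

Call:
apply_moves(
  plan=[
    [0,0,0,-1.9,-4.3,0,1],
    [0,0,0,-1.9,-4.3,4,1],
    [0,0,0,-1.9,-4.3,8,1],
    [0,0,0,-1.9,-4.3,10.4,1],
    [0,0,0,-1.9,-4.3,10.4,1],
    [0,0,0,-1.9,-4.3,10.4,1],
  ],
)

```text
t: 3.2
tool_pos: [490.9, 26.9, 255.5]
tcp_rot: [180.0, 0.1, -175.7]
ft_force: [0.1, 0.7, 0.6]
width: 0.007
```

```bash
python3 - <<'E'
from h import *
np.set_printoptions(precision=2,suppress=True)
s=get_state();print(s['t'],s['tool_pos'],s['tcp_rot'],s['ft_force'],s['width'])
c=snap('side','s1.png')
a=c['image'][130:280,220:420,::-1]; cv2.imwrite('pics/s1z.png',cv2.resize(a,None,fx=4,fy=4,interpolation=cv2.INTER_CUBIC))
P,C=cloud(c); ex=np.array([.9972,.075,0]);ey=np.array([-.075,.9972,0]);O=np.array([575.6,33,4])
H=np.stack([(P-O)@ex,(P-O)@ey,P[:,2]-4],1)
m=(abs(H[:,0]+80)<40)&(abs(H[:,1])<60)&(H[:,2]>42); H=H[m]
for lo in range(42,170,10):
    q=H[(H[:,2]>=lo)&(H[:,2]<lo+10)]
    if len(q): print(lo,len(q),q.min(0),q.max(0))
E
```

```text
3.2 [490.9   26.87 255.53] [ 179.97    0.07 -175.68] [0.07 0.75 0.64] 0.007352459250763787
42 6 [-59.   -15.73  43.04] [-56.04   8.34  49.34]
52 1 [-54.29   6.1   60.48] [-54.29   6.1   60.48]
62 17 [-95.16  -8.33  63.29] [-54.08  10.88  71.9 ]
72 22 [-96.68  -9.82  72.72] [-52.91   9.55  81.3 ]
82 26 [-96.37 -12.1   82.1 ] [-61.56   9.3   91.66]
92 13 [-95.76 -10.43  92.04] [-74.63   8.66 101.65]
102 3 [-96.63 -11.55 103.71] [-75.18 -10.64 106.07]
132 1 [-111.7     8.31  140.13] [-111.7     8.31  140.13]
142 14 [-118.05  -35.16  142.03] [-96.34  41.97 151.99]
152 108 [-119.69  -59.88  152.26] [-103.71   59.95  161.97]
162 107 [-119.96  -53.57  162.05] [-106.96   52.35  171.82]
```

View pics/s1z.png

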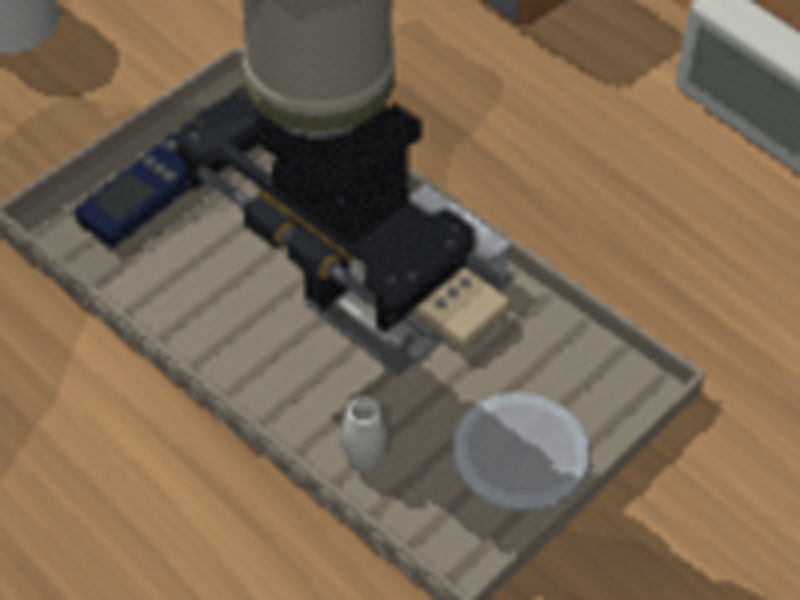

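Call:
apply_moves(
  plan=[
    [0,0,0,-0.6,0,0,1],
    [0,0,0,-1.2,0,0,1],
    [0,0,0,-1.7,0,0,1],
    [0,0,0,-2.2,0,0.1,1],
    [0,0,0,-2.7,0,0.1,1],
    [0,0,0,-3.2,0,0.2,1],
    [0,0,0,-3.6,0,0.2,1],
    [0,0,0,-3.9,0,0.2,1],
    [0,0,0,-3.9,0,0.2,1],
  ],
)

```text
t: 4.15
tool_pos: [530.4, 29.9, 254.3]
tcp_rot: [180.0, 0.2, -175.7]
ft_force: [-0.6, -0.2, 0.5]
width: 0.004
```

```bash
cat >> h.py <<'E'
def look(tag):
    np.set_printoptions(precision=2,suppress=True)
    s=get_state();print(s['t'],s['tool_pos'],s['tcp_rot'],s['ft_force'],s['width'])
    ex=np.array([.9972,.075,0]);ey=np.array([-.075,.9972,0]);O=np.array([575.6,33,4])
    tip=s['tool_pos']-O-[0,0,182]; print('tip holder',tip@ex,tip@ey,tip[2],'lead rel hinge',tip@ex+9.5+57)
    for n in ['side','top']:
        c=camera(n); a=c['image'][150:250,270:370,::-1] if n=='side' else c['image'][150:250,250:350,::-1]
        cv2.imwrite('pics/%s_%s.png'%(tag,n),cv2.resize(a,None,fx=5,fy=5,interpolation=cv2.INTER_CUBIC))
        P,C=cloud(c); H=np.stack([(P-O)@ex,(P-O)@ey,P[:,2]-4],1)
        m=(H[:,0]>-70)&(H[:,0]<34)&(H[:,1]<32)&(H[:,1]>-32)&(H[:,2]>25)&(H[:,2]<125); q=H[m]; 
        for y in (-24,24):
            r=q[abs(q[:,1]-y)<6]; r=r[np.argsort(r[:,0])]; print(n,y,[tuple(int(round(v)) for v in (a[0],a[2])) for a in r[::max(1,len(r)//14)]])
E
python3 -c "
from h import *
look('a')"
```

```text
4.15 [530.43  29.87 254.26] [ 179.96    0.16 -175.68] [-0.55 -0.17  0.51] 0.004239001149500395
tip holder -45.281105348101214 0.2663114834274089 68.25743932321697 lead rel hinge 21.218894651898786
side -24 [(-61, 26), (-59, 31), (-57, 35), (-53, 41), (-51, 41), (-48, 43), (-47, 47), (-45, 49), (-44, 49), (-41, 54), (-40, 49), (-38, 66), (-36, 71), (-35, 63), (-33, 64), (-31, 74), (-26, 86)]
side 24 [(-62, 33), (-60, 33), (-56, 34), (-54, 31), (-53, 36), (-52, 39), (-51, 41), (-50, 37), (-48, 41), (-47, 43), (-46, 43), (-46, 52), (-44, 48), (-42, 51), (-39, 59)]
top -24 []
top 24 []
```

View pics/a_side.png

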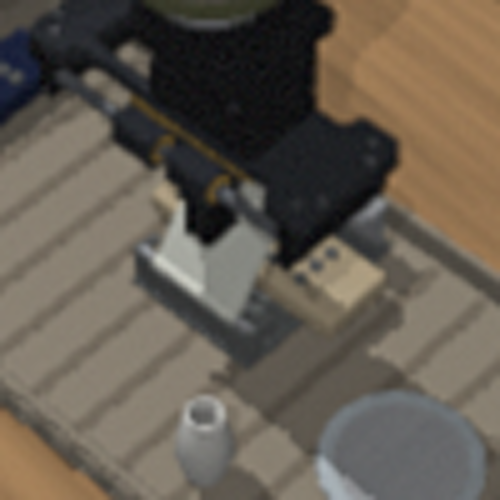

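Call:
apply_moves(
  plan=[
    [0,0,0,-0.45,0,0.1,1],
    [0,0,0,-0.9,0,0.25,1],
    [0,0,0,-1.4,0,0.6,1],
    [0,0,0,-1.9,0,1.1,1],
    [0,0,0,-2.4,0,1.6,1],
    [0,0,0,-2.8,0,2.1,1],
    [0,0,0,-3.1,0,2.6,1],
    [0,0,0,-3.2,0,3.1,1],
    [0,0,0,-3.3,0,3.5,1],
    [0,0,0,-3.3,0,3.5,1],
  ],
)

```text
t: 5.25
tool_pos: [563.2, 32.3, 219.0]
tcp_rot: [180.0, 0.2, -175.7]
ft_force: [-0.5, -0.3, 0.8]
width: 0.004
```

```bash
python3 -c "
from h import *
look('b')"
```

```text
5.25 [563.21  32.33 219.  ] [ 179.96    0.17 -175.69] [-0.48 -0.31  0.83] 0.004179755330456546
tip holder -12.402465245059505 0.2567561177851263 33.00187950958582 lead rel hinge 54.0975347549405
side -24 [(-62, 32), (-57, 32), (-52, 115), (-50, 117), (-48, 28), (-45, 34), (-39, 31), (-34, 34), (-29, 32), (-23, 33), (-16, 31), (-12, 32), (-5, 33), (0, 30), (3, 32)]
side 24 [(-62, 26), (-58, 26), (-54, 30), (-51, 114), (-50, 29), (-49, 121), (-48, 115), (-46, 125), (-42, 30), (-40, 28), (-33, 28), (-30, 31), (-27, 32), (-24, 33), (-18, 32), (-15, 31), (-7, 35)]
top -24 []
top 24 []
```

View pics/b_side.png

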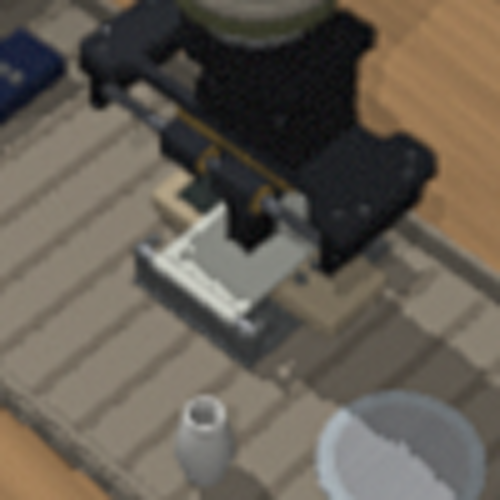

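View pics/b_top.png

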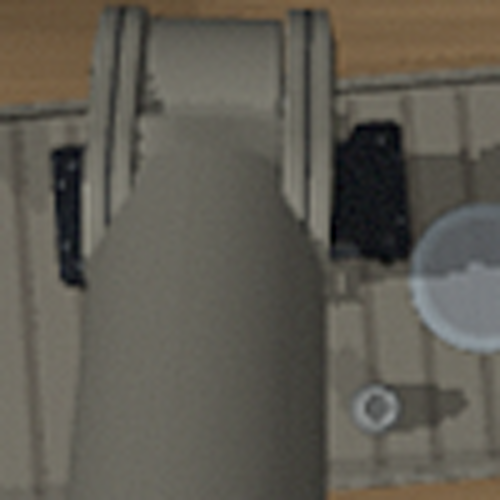

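Call:
apply_moves(
  plan=[
    [0,0,0,0,0,0.2,1],
    [0,0,0,0,0,0.35,1],
    [0,0,0,0,0,0.4,1],
    [0,0,0,0,0,0.4,1],
  ],
)

```text
t: 5.75
tool_pos: [563.4, 32.3, 215.9]
tcp_rot: [179.9, 0.2, -175.7]
ft_force: [-1.0, 0.3, 4.3]
width: 0.006
```

Call:
apply_moves(
  plan=[
    [0,0,0,-0.2,0,0.1,1],
    [0,0,0,-0.4,0,0.1,1],
    [0,0,0,-0.6,0,0.1,1],
    [0,0,0,-0.8,0,0.1,1],
    [0,0,0,-1.0,0,0.1,1],
    [0,0,0,-1.2,0,0.1,1],
  ],
)

```text
t: 6.35
tool_pos: [575.5, 33.1, 215.6]
tcp_rot: [179.9, 0.2, -175.7]
ft_force: [-2.5, -0.5, 8.5]
width: 0.004
```

```bash
python3 -c "
from h import *
look('c')"
```

```text
6.35 [575.5   33.15 215.65] [ 179.93    0.23 -175.69] [-2.47 -0.49  8.46] 0.003954910361585253
tip holder -0.09159280289065798 0.1562655792185769 29.64600149520396 lead rel hinge 66.40840719710934
side -24 [(-59, 26), (-46, 30), (-39, 110), (-38, 116), (-37, 124), (-34, 31), (-31, 25), (-29, 125), (-24, 30), (-19, 30), (-13, 33), (-6, 29), (0, 25), (7, 30), (14, 30)]
side 24 [(-61, 26), (-47, 31), (-44, 31), (-38, 118), (-38, 111), (-37, 122), (-34, 28), (-32, 124), (-29, 31), (-26, 123), (-21, 30), (-17, 31), (-9, 31), (-3, 29), (5, 28)]
top -24 []
top 24 []
```

View pics/c_side.png

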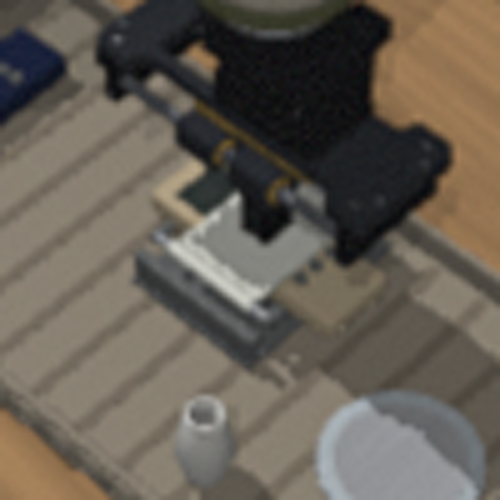

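Call:
apply_moves(
  plan=[
    [0,0,0,-0.2,0,0.04,1],
    [0,0,0,-0.4,0,0.04,1],
    [0,0,0,-0.6,0,0.04,1],
    [0,0,0,-0.8,0,0.04,1],
    [0,0,0,-1.0,0,0.04,1],
    [0,0,0,-1.15,0,0.04,1],
    [0,0,0,-1.25,0,0.04,1],
  ],
)

```text
t: 7.15
tool_pos: [587.6, 34.0, 215.5]
tcp_rot: [179.9, 0.1, -175.7]
ft_force: [-9.6, -1.2, 10.0]
width: 0.007
```

Call:
apply_moves(
  plan=[
    [0,0,0,-0.1,0,0.03,1],
    [0,0,0,-0.2,0,0.03,1],
    [0,0,0,-0.25,0,0.03,1],
    [0,0,0,-0.25,0,0.03,1],
  ],
)

```text
t: 7.55
tool_pos: [588.7, 33.9, 215.2]
tcp_rot: [179.9, -0.2, -175.7]
ft_force: [-12.6, -0.5, 14.1]
width: 0.004
```

```bash
python3 -c "
from h import *
look('d')"
```

```text
7.55 [588.66  33.91 215.17] [ 179.88   -0.18 -175.72] [-12.61  -0.45  14.14] 0.004255435177711015
tip holder 13.088447709818498 -0.07605526149186265 29.17321134101482 lead rel hinge 79.5884477098185
side -24 [(-61, 27), (-38, 29), (-33, 36), (-26, 33), (-24, 119), (-21, 30), (-18, 33), (-15, 122), (-11, 29), (-6, 31), (-1, 31), (6, 32), (15, 28), (22, 30), (26, 26)]
side 24 [(-60, 26), (-37, 31), (-33, 33), (-26, 107), (-25, 30), (-24, 31), (-23, 113), (-20, 120), (-18, 28), (-16, 30), (-12, 28), (-10, 31), (-4, 33), (1, 31), (5, 31), (11, 29), (17, 33)]
top -24 []
top 24 []
```

View pics/d_side.png

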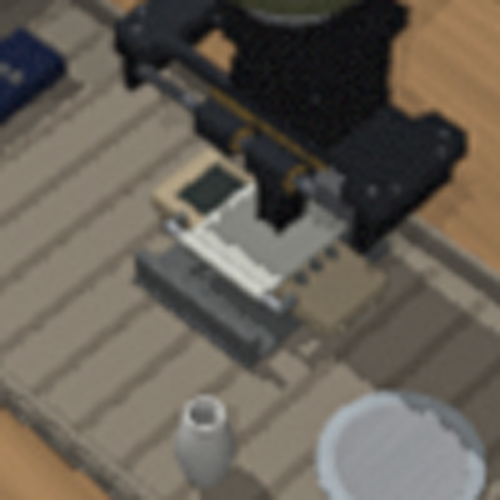

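Call:
apply_moves(
  plan=[
    [0,0,0,-0.15,0,-0.1,1],
    [0,0,0,-0.3,0,-0.12,1],
    [0,0,0,-0.4,0,-0.12,1],
    [0,0,0,-0.4,0,-0.12,1],
    [0,0,0,-0.4,0,-0.12,1],
  ],
)

```text
t: 8.15
tool_pos: [590.3, 33.9, 215.3]
tcp_rot: [179.9, -0.7, -175.7]
ft_force: [-15.3, -1.0, 9.5]
width: 0.005
```

Call:
apply_moves(
  plan=[
    [0,0,0,0.0,0,-0.1,1],
    [0,0,0,0.15,0,-0.15,1],
    [0,0,0,0.2,0,-0.3,1],
    [0,0,0,0.2,0,-0.8,1],
    [0,0,0,0.2,0,-1.5,1],
    [0,0,0,0.2,0,-3,1],
    [0,0,0,0.2,0,-6,1],
    [0,0,0,0.2,0,-10,1],
    [0,0,0,0.2,0,-14,1],
  ],
)

```text
t: 9.05
tool_pos: [589.7, 33.3, 357.8]
tcp_rot: [179.9, -0.6, -175.7]
ft_force: [0.8, 0.4, 0.3]
width: 0.001
```

Call:
apply_moves(
  plan=[
    [0,0,0,0,5,-3,1],
    [0,0,0,0,10,-5,1],
    [0,0,0,0,15,-5,1],
    [0,0,0,0,20,-5,1],
    [0,0,0,0,25,-5,1],
    [0,0,0,0,30,-5,1],
    [0,0,0,0,30,-5,1],
    [0,0,0,0,30,-5,1],
  ],
)

```text
t: 9.85
tool_pos: [566.8, 335.2, 409.0]
tcp_rot: [179.8, -0.6, -175.5]
ft_force: [0.8, -0.6, -0.8]
width: 0.006
```

```bash
python3 - <<'E'
from h import *
look('e')
np.set_printoptions(precision=1,suppress=True)
for n in ['top','side']:
    c=snap(n,n+'9.png')
    for t in ['flap_edge','flap_stop','heater_remote','navy_remote','vase','coaster','cup','glasses_case']:
        for r in recognise(t,n)[:1]: print(n,t,r,px2w(c,*r['position']))
P,C=cloud(camera('top')); rem=P[(P[:,2]>23)&(P[:,2]<29)&(P[:,0]>535)&(P[:,0]<600)&(abs(P[:,1]-40)<90)]
print('remote',len(rem),cv2.minAreaRect(rem[:,:2].astype(np.float32)))
a=cv2.imread('pics/top9.png')[140:280,190:390]; cv2.imwrite('pics/top9z.png',cv2.resize(a,None,fx=4,fy=4,interpolation=cv2.INTER_CUBIC))
E
```

```text
9.85 [566.85 335.21 409.02] [ 179.83   -0.64 -175.49] [ 0.78 -0.59 -0.84] 0.006032257033457138
tip holder 13.940124910202906 302.0248898905556 223.01723487096933 lead rel hinge 80.44012491020291
side -24 [(-60, 25), (-38, 33), (-33, 33), (-25, 27), (-19, 29), (-15, 31), (-9, 30), (-4, 28), (1, 33), (7, 36), (14, 34), (20, 32), (24, 34), (29, 40)]
side 24 [(-59, 26), (-38, 27), (-35, 33), (-28, 31), (-22, 28), (-18, 32), (-13, 32), (-5, 29), (-1, 29), (6, 33), (11, 29), (14, 35), (21, 35), (24, 43)]
top -24 [(-62, 29), (-38, 31), (-33, 27), (-26, 29), (-20, 30), (-15, 31), (-9, 28), (-3, 33), (1, 26), (7, 29), (12, 31), (18, 34), (23, 42), (27, 32), (32, 34)]
top 24 [(-61, 25), (-37, 33), (-31, 28), (-26, 33), (-20, 37), (-16, 28), (-11, 31), (-5, 29), (0, 36), (4, 28), (9, 38), (16, 31), (19, 33), (24, 40), (30, 36), (33, 42)]
top flap_edge {'position': [294.3, 190.8], 'score': 0.71} [575.3  41.4  35.4]
top flap_stop {'position': [294.2, 190.5], 'score': 0.72} [576.2  41.7  35.5]
top heater_remote {'position': [286.2, 188.7], 'score': 0.76} [583.   65.8  26.5]
top navy_remote {'posit
[... 338 characters left out ...]
core': 0.59} [570.   32.8  34.7]
side flap_stop {'position': [324.1, 194.5], 'score': 0.89} [578.5  32.5  35.5]
side heater_remote {'position': [332.5, 203.0], 'score': 0.96} [580.6   0.2  25.9]
side navy_remote {'position': [258.9, 172.6], 'score': 0.92} [500.2 229.9  22.3]
side vase {'position': [324.9, 194.3], 'score': 0.63} [580.4  31.4  35.9]
side coaster {'position': [350.5, 244.8], 'score': 0.76} [ 529.1 -123.5    8.4]
side cup {'position': [215.8, 123.9], 'score': 0.83} [496.8 431.5  80.2]
side glasses_case {'position': [465.7, 347.9], 'score': 0.94} [ 511.4 -490.1   38.1]
remote 320 ((572.5199584960938, 36.55065155029297), (52.79258728027344, 137.69627380371094), 1.4127027988433838)
```

View pics/e_side.png

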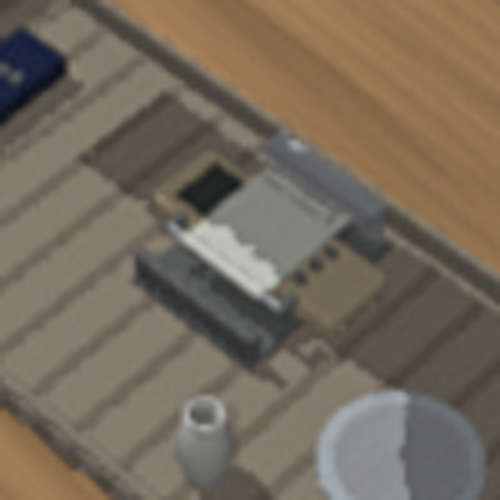

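View pics/top9z.png

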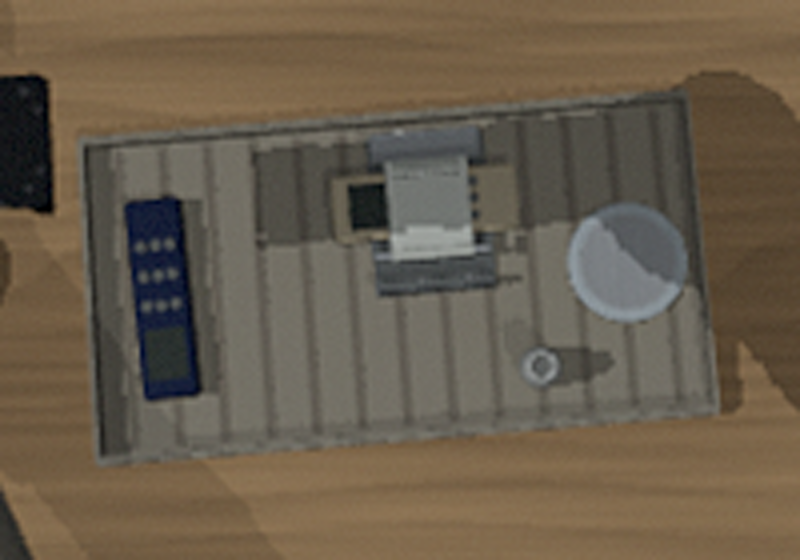

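```bash
python3 -c "
from bench import *
print(close_job())"
```

```text
the job is handed in; nothing more can be done
None
```

The flap is folded over the heater remote and its edge sits under the clip's lip. I handed the job in at about 10 s, well inside the 38 s limit.

**What I did:** With the closed fingertips I folded the flap down and pressed it flat. Keeping it pressed with about 4 to 14 N, I pushed it along at the thumb stop. It stopped moving while the sideways force rose to about 15 N. I then lifted the fingers straight up and moved the arm clear.

**Last checks:**
- **Flap:** Both cameras show it lying nearly flat under the lip. Its hinge-side edge is at holder x of about -38 mm, the same before and after letting go. That fits the full 22 mm of travel within the roughly 2 mm camera accuracy. The joint values themselves cannot be read, so "fully home" rests on that measurement and on the firm stop I felt.
- **Loose things:** In the pictures the remote, navy remote, vase and coaster look unmoved. The recognised positions of the coaster and of the partly covered remote shifted by up to about 10 mm between looks. I put this down to recognition noise and the flap covering the remote.
- **Disagreements:** The side camera's network once took the flap for the vase. It also found no cup in the last top picture, though the side camera did.

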